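Straighten the coat-rack blocks against the stop bar

TASK

Take the straightedge by its wooden grip and use its long edge to push the row of four pegged blocks across the board until all four are square and flush against the stop bar in one straight line, and keep them pressed there with about 10 N for a good second; the stop is only lightly clamped, so never let it feel more than 20 N, and do not touch the blocks with the gripper. Then stand the straightedge back on the middle of its rubber mat, lengthwise, leaving the row straight against the stop and everything else where it is.

Things in the scene. Friction and masses are not known exactly. Their poses are not given: they have to be found in the camera images.
- jig: Grey laminate assembly board fixed flat on the bench: 400 (x) x 300 (y) x 12 mm thick. Origin: centre of its underside, on the bench. Its x axis runs along the row of blocks, its y axis is the direction in which the row is pushed, towards the stop. Sliding all four blocks over it together takes about 1 to 3 N.
- stop_nominal (a point): Nominal place of the stop: a rigid straight dark-wood bar, 340 (x) x 28 x 45 mm tall, two 26 mm high clamp nuts on top, standing on the board along the board's x. This point is fixed to the board, on its top, board axes. The bar's face that meets the blocks is parallel to x but was re-clamped: it lies within 18 mm of this point along y, either side. Where is not measured: feel or see it.
- block1_mid (a point): Block 1 of 4 (1 nearest the robot, 4 farthest): loose beech block on the board, 36 (x) x 80 (y) x 34 mm tall, upright peg 18 mm thick, 26 mm high on the middle of its top; 60 to 140 g. Point: centre of the 34 mm body. Its +y end face goes against the stop. At the start the four lie side by side some 52 mm apart along the board's x, 8 to 98 mm short of the stop, each up to 0.1 rad askew.
- block2_mid (a point): Block 2 of 4 (1 nearest the robot, 4 farthest): loose beech block on the board, 36 (x) x 80 (y) x 34 mm tall, upright peg 18 mm thick, 26 mm high on the middle of its top; 60 to 140 g. Point: centre of the 34 mm body. Its +y end face goes against the stop. At the start the four lie side by side some 52 mm apart along the board's x, 8 to 98 mm short of the stop, each up to 0.1 rad askew.
- block3_mid (a point): Block 3 of 4 (1 nearest the robot, 4 farthest): loose beech block on the board, 36 (x) x 80 (y) x 34 mm tall, upright peg 18 mm thick, 26 mm high on the middle of its top; 60 to 140 g. Point: centre of the 34 mm body. Its +y end face goes against the stop. At the start the four lie side by side some 52 mm apart along the board's x, 8 to 98 mm short of the stop, each up to 0.1 rad askew.
- block4_mid (a point): Block 4 of 4 (1 nearest the robot, 4 farthest): loose beech block on the board, 36 (x) x 80 (y) x 34 mm tall, upright peg 18 mm thick, 26 mm high on the middle of its top; 60 to 140 g. Point: centre of the 34 mm body. Its +y end face goes against the stop. At the start the four lie side by side some 52 mm apart along the board's x, 8 to 98 mm short of the stop, each up to 0.1 rad askew.
- straightedge_grip (a point): Straightedge: aluminium bar 260 (own x) x 60 (own y) x 25 mm tall, with a wooden grip on the middle of its top, 75 (x) x 22 (y) x 55 mm tall; 80 mm tall in all, 280 to 460 g, symmetrical. This point is in the grip on the centre line, 55 mm above the bar's underside. The 260 x 25 mm side faces, 30 mm either side of this point along own y, are the straight edges. Grip it across the 22 mm.
- mat: Black rubber mat fixed on the bench, 320 (x) x 110 (y) x 4 mm, the straightedge's resting place. Origin: centre of its underside, x along its length; at the start the straightedge stands on its middle, lengthwise.
- offcut: Bystander: flat brown wood offcut 30 x 60 x 22 mm lying on the board beyond the far end of the row. Origin: centre of its underside.
- tin: Bystander: small closed metal tin, 28 mm across, 30 mm tall, standing on the board beyond the near end of the row. Origin: centre of its underside.
- glue: Bystander: glue bottle 56 mm across, 150 mm tall, on the bench left of the board. Origin: centre of its underside.
- jar: Bystander: jar 72 mm across, 90 mm tall, on the bench left of the board. Origin: centre of its underside.
- mug: Bystander: white mug 80 mm across, 90 mm tall, on the bench left of the board. Origin: centre of its underside.
- screwdriver: Bystander: screwdriver lying on the bench at the right. Origin: on its shank, underside.
- hammer: Bystander: hammer lying on the bench at the right. Origin: on its shank, underside.
Things that resemble listed ones, but are neither listed nor needed, are in the scene too. What is shaped like the part that bears block3_mid but pink is not meant. What is shaped like the part that bears block4_mid but green is not meant.

How it is judged (in metres and radians):
On the way, in this order (a step that is already met when the one before it is completed fails the run):
1. the straightedge is lifted off its mat (z of straightedge_grip in the frame of mat above 0.071 m), for 0.1 s.
2. all four blocks flush against the stop (within 2.5 mm, square within 0.04 rad), the stop pressed with 5 to 20 N through the straightedge for 0.6 s (y of block1_mid in the frame of stop between -0.0425 and -0.0375 m and angle between the y axis of each of block1_mid, block2_mid, block3_mid, block4_mid and the y axis of jig, either way round below 0.04 rad and angle between each of block1_mid, block2_mid, block3_mid, block4_mid's own z axis and vertical below 0.05 rad and y of block2_mid in the frame of stop between -0.0425 and -0.0375 m and y of block3_mid in the frame of stop between -0.0425 and -0.0375 m and y of block4_mid in the frame of stop between -0.0425 and -0.0375 m and contact force between stop and anything else above 5 N and (contact force between straightedge and block1 above 1 N or contact force between straightedge and block2 above 1 N or contact force between straightedge and block3 above 1 N or contact force between straightedge and block4 above 1 N)), for 0.6 s.
At the end, for the whole second after the job is handed in: All four blocks stand upright on the board with their end faces against the stop bar (within 2.5 mm) and square to it (within 0.04 rad); the straightedge stands upright on the mat within 40 mm of its middle lengthwise and 25 mm crosswise, along it within 0.2 rad; everything at rest (y of block1_mid in the frame of stop between -0.0425 and -0.0375 m and angle between the y axis of each of block1_mid, block2_mid, block3_mid, block4_mid and the y axis of jig, either way round below 0.04 rad and angle between each of block1_mid, block2_mid, block3_mid, block4_mid's own z axis and vertical below 0.05 rad and y of block2_mid in the frame of stop between -0.0425 and -0.0375 m and y of block3_mid in the frame of stop between -0.0425 and -0.0375 m and y of block4_mid in the frame of stop between -0.0425 and -0.0375 m and x of straightedge_grip in the frame of mat between -0.04 and 0.04 m and y of straightedge_grip in the frame of mat between -0.025 and 0.025 m and z of straightedge_grip in the frame of mat below 0.062 m and angle between straightedge_grip's own z axis and vertical below 0.08 rad and angle between the x axis of straightedge_grip and the x axis of mat, either way round below 0.2 rad and linear speed of each of straightedge, block1, block2, block3, block4 below 0.02 m/s); the robot touches nothing.
It fails at once if the stop is pressed with more than 20 N (contact force between stop and anything else above 20 N).
It fails at once if the gripper or arm touches a block (contact force between any of the fingers, the arm and block1 above 0.5 N or contact force between any of the fingers, the arm and block2 above 0.5 N or contact force between any of the fingers, the arm and block3 above 0.5 N or contact force between any of the fingers, the arm and block4 above 0.5 N).
It fails at once if a block is tipped (angle between any of block1_mid, block2_mid, block3_mid, block4_mid's own z axis and vertical above 0.4 rad).
It fails at once if a bystander is moved by more than 15 mm (distance of any of offcut, tin, glue, jar, mug, screwdriver, hammer from where it was at the start of the episode above 0.015 m).
It also fails if it takes over 64 s, if anything falls off the work surface, if the arm or the gripper's body presses on something with over 40 N, if the wrist force passes 120 N, or if a joint passes its speed limit or range.

ROBOT

A 6-joint arm with a two-finger parallel gripper is mounted at the origin on the work surface. World frame = base frame: x ahead of the robot, y to its left, z up, the work surface at z = 0. Lengths are in mm, angles in degrees, forces in N, time in s.
With the tool pointing down it reaches from about 350 to 850 mm from the base axis. Payload 8.1 kg.
Tool frame: the origin (TCP) lies at the centre of the arm's flange, where the gripper is bolted on; the fingertips stand 173 mm ahead of it and the grasp point (between the pads) lies 155 mm ahead of it; z points along the fingers, y is the line along which they close (so a half turn about z gives the same grasp; the last joint's range is limited). The gripper opens to 85 mm and grips with 20 to 120 N. Pads are 22 mm wide; open, the fingers measure 114 mm over their backs; the gripper's body (76 mm by 85 mm) begins 54 mm behind the grasp point. The pads swing forward as they close: fully open they stand 13 mm farther back than shut.
Start: joints at [-77.773, 7.471, 85.268, -0, 87.261, -4.893], TCP at [176.645, -573.414, 404.692] pointing down, gripper open.
Joint ranges: [-169.43, 169.43], [-51.17, 129.36], [1.28, 143.12], [-76.62, 256.62], [0, 156.53], [-152.29, 152.29]. Speed limits (degrees/s): [136.94, 136.94, 159.86, 180, 180, 180].

INTERFACE

Orientations are given as [roll, pitch, yaw] about the fixed x, y, z axes, in that order (R = Rz(yaw) Ry(pitch) Rx(roll)).
In Python, from bench import * gives the robot as it stands.
- The arm moves only by the shell command python3 -m jog 'ROWS' [FORCE]. ROWS is text: rows parted by semicolons, each of 7 numbers parted by spaces: the shift along the tool's x, y, z scaled (see below), then the turn, a rotation vector about the tool's x, y, z scaled (see below), then the closure, from -1 (fully open) to 1 (shut). In form: tx ty tz wx wy wz hand; .... A call has 1 to 5 rows; each row shifts and turns the commanded pose from where the row before left it, along the tool's axes as they then stand; what a row does not reach is not made up. The controller multiplies each number of a shift by 0.1 m and each number of a turn by 60 degrees. A row lasts 1/8 s, in which the tool goes at most 62.5 mm and 10.7 degrees, less where a joint would pass 70% of its speed; a pose out of reach is approached as far as the arm can. A call with a number of a shift or a turn outside -1 to 1 is refused whole. A call with a gripper value outside its range is refused whole. The fingers move at their own pace and stop on an object; FORCE is the grip in N (left out, the last holds). Time passes only in rows, so rows that do not move let the fingers close. It gives the time, the measured TCP pose, the force, the opening and the grip force at its end, in the units of the state.
- sense(): the state, without advancing time (a new reading comes with each control period).
- snapshot(name): name is "side" or "top" or "wrist"; returns a dict with "img" (384x512x3 uint8, red, green, blue), "fx", "fy", "cx", "cy" (pixels), "dist" ([k1, k2, p1, p2, k3] as OpenCV has them; the pictures are not rectified), "extrinsics" (4x4, takes a point from camera to world coordinates). Camera axes: x right, y down, z forward; pixel columns grow to the right and rows downward; lengths in mm; the calibration is good to about 2 mm. A picture is of the moment at which its call begins. There is no depth.
- hand_in(): hands the job in; it is judged then, once.
The state is a dict: "time": time; "joint_pos": joint angles; "qd": joint speeds; "joint_efforts": joint torques, N m; "tool_pos": TCP position; "tcp_rot": TCP orientation; "ft_force": force on the tool from outside, world axes, zero at the start; "wrist_torque": the same for the moment, N m; "finger_gap": finger opening in mm; "grip_force": force on a finger pad.
Only numpy, scipy, OpenCV 4.12 (cv2) and the standard library are available. Lean on these libraries where they do the work, as an engineer would, in place of code of your own. Each camera call takes 0.05 s, during which the arm holds its last target. There are 200 camera calls.

## Working session

There is one attempt and no reset: what is moved stays moved. The work goes in short steps, Python scripts to look and compute and a shell command to move; the robot and the scene stay as the last step left them, time stands still between calls to the robot, and variables do not carry over. Pictures are saved under pics/ and viewed, at most 10 in all, crops included, and the job is handed in when it is done.

```bash
ls; mkdir -p pics
python3 - <<'E'
from bench import *
import cv2
s=sense();print({k:s[k] for k in('time','tool_pos','tcp_rot','ft_force','finger_gap')})
for n in('side','top'):
    d=snapshot(n);cv2.imwrite(f'pics/{n}0.png',d['img'][...,::-1])
    print(n,d['fx'],d['fy'],d['cx'],d['cy'],d['dist'],d['extrinsics'])
E
```

```text
pics
{'time': 0.0, 'tool_pos': array([ 176.59426812, -573.17539716,  403.62397069]), 'tcp_rot': array([-1.79892106e+02, -9.08243148e-03,  1.71211720e+01]), 'ft_force': array([-0.3973263 ,  0.07207003, -0.50968906]), 'finger_gap': 85.40430929536878}
side 402.64117129875103 402.64117129875103 256.58892826769335 189.73132687670832 [-0.03908757  0.          0.          0.          0.        ] [[-8.93449253e-01 -3.43035154e-01  2.89957436e-01  2.94085298e+02]
 [-4.48866794e-01  7.05378215e-01 -5.48598373e-01  6.26766568e+02]
 [-1.63411316e-02 -6.20297071e-01 -7.84196730e-01  9.68664859e+02]
 [ 0.00000000e+00  0.00000000e+00  0.00000000e+00  1.00000000e+00]]
top 492.47775066252234 492.47775066252234 257.79954313498797 195.93509083739363 [0.03838071 0.         0.         0.         0.        ] [[ 2.63461474e-02 -9.80877744e-01  1.92833428e-01  2.63272888e+02]
 [-9.99648641e-01 -2.52894414e-02  7.93970316e-03 -1.02944480e+01]
 [-2.91122844e-03 -1.92974855e-01 -9.81199383e-01  1.72700868e+03]
 [ 0.00000000e+00  0.00000000e+00  0.00000000e+00  1.00000000e+00]]
```

```bash
python3 -c "
import cv2
for n in('top','side'):
    i=cv2.imread(f'pics/{n}0.png');cv2.imwrite(f'pics/{n}0b.png',cv2.resize(i,(800,600),interpolation=cv2.INTER_CUBIC))"
```

```text
(no output)
```

View pics/top0b.png

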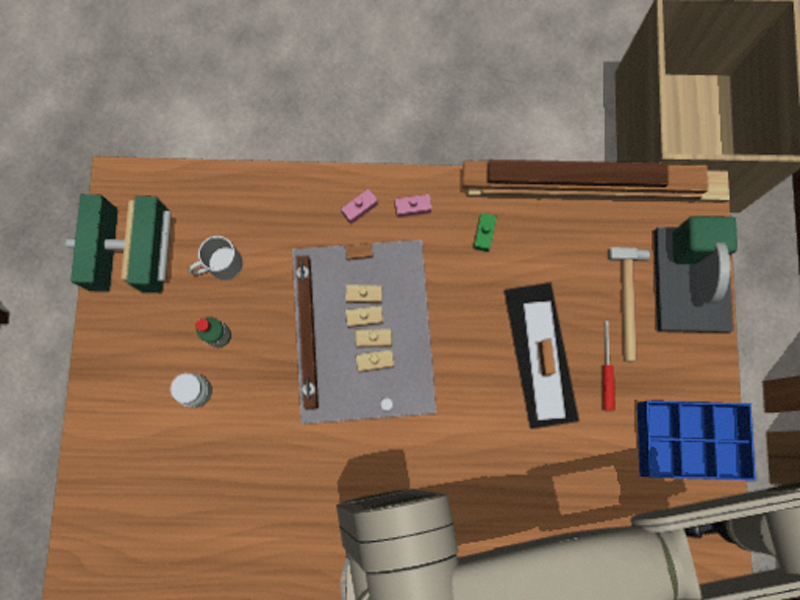

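View pics/side0b.png

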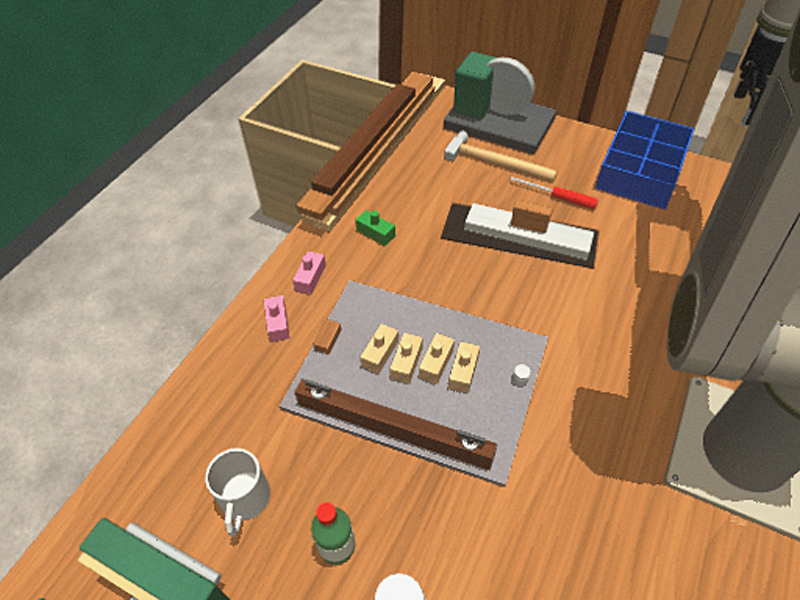

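Top view (800 px scale): the stop runs from (303,257) to (311,408), the four blocks are at x≈362–375, y≈293–361, and the bar is on the mat around (545,358) with its grip at (547,356). The tin is at (387,404) and the offcut at (359,252). The side view agrees. Next I measure these.

```bash
cat > h.py <<'E'
from bench import *
import cv2, numpy as np
def cast(d,px,z):
    K=np.array([[d['fx'],0,d['cx']],[0,d['fy'],d['cy']],[0,0,1.]])
    u=cv2.undistortPoints(np.array(px,float).reshape(-1,1,2),K,np.array(d['dist'],float))[:,0]
    T=d['extrinsics'];r=np.c_[u,np.ones(len(u))]@T[:3,:3].T
    return T[:3,3]+r*((z-T[2,3])/r[:,2])[:,None]
def hsv(d): return cv2.cvtColor(d['img'],cv2.COLOR_RGB2HSV)
def comps(m,roi,amin=40):
    k=np.zeros_like(m);x0,y0,x1,y1=roi;k[y0:y1,x0:x1]=m[y0:y1,x0:x1]
    c,_=cv2.findContours(k,cv2.RETR_EXTERNAL,cv2.CHAIN_APPROX_NONE)
    return [q for q in c if cv2.contourArea(q)>=amin]
def rect(P):
    (c,(w,h),a)=cv2.minAreaRect(np.float32(P[:,:2]))
    if w<h: w,h,a=h,w,a+90
    return np.round(c,1),round(w,1),round(h,1),round((a+90)%180-90,2)
E
python3 - <<'E'
from h import *
d=snapshot('top');H=hsv(d)
for n,p in dict(bar=(545,320),mat=(520,300),board=(420,300),stop=(307,330),block=(365,300),grip=(546,356),bench=(450,400),tin=(387,404),offcut=(358,253)).items():
    print(n,H[int(p[1]/1.5625),int(p[0]/1.5625)])
def show(n,m,roi,z,a=40):
    for c in comps(m,roi,a): print(n,*rect(cast(d,c[:,0],z)), 'px',c[:,0].min(0),c[:,0].max(0))
show('block',cv2.inRange(H,(15,70,120),(30,200,255)),(210,175,265,245),46)
show('board',cv2.inRange(H,(0,0,70),(180,50,170)),(180,145,285,275),12,500)
show('stop',cv2.inRange(H,(0,60,20),(15,255,110)),(185,150,208,270),57)
show('bar',cv2.inRange(H,(0,0,180),(180,50,255)),(320,170,375,280),29)
show('mat',cv2.inRange(H,(0,0,0),(180,120,60)),(315,170,375,280),4)
show('grip',cv2.inRange(H,(3,80,60),(18,255,220)),(338,210,358,245),84)
E
```

```text
bar [103  11 207]
mat [ 0  9 28]
board [144  10 130]
stop [ 10 146  82]
block [ 21  86 139]
grip [ 13 142 163]
bench [ 13 143 160]
tin [103   9 204]
offcut [ 13 143 139]
block [471.1  62.5] 76.9 35.6 -80.33 px [229 224] [251 237]
block [521.5  66.4] 76.2 34.9 -88.52 px [228 211] [250 221]
block [569.7  89.7] 77.7 35.5 -81.29 px [222 196] [244 208]
block [621.4  92.4] 73.6 32.1 -88.52 px [222 183] [243 192]
board [545.7  94.7] 399.8 298.9 5.75 px [187 154] [278 270]
stop [511.2 212.2] 297.2 31.2 5.87 px [190 175] [203 261]
bar [ 485.8 -311.1] 254.7 55.2 6.44 px [336 194] [360 267]
mat [ 500.9 -307.7] 315.2 107.4 10.57 px [323 181] [369 273]
grip [ 484.7 -309.5] 74.2 21.6 6.39 px [346 217] [354 239]
```

```bash
cat >> h.py <<'E'
B0=np.array([545.7,94.7]);BA=np.radians(5.8)
def tob(p):
    p=np.asarray(p,float)[...,:2]-B0;c,s=np.cos(BA),np.sin(BA)
    return np.stack([p[...,0]*c+p[...,1]*s,-p[...,0]*s+p[...,1]*c],-1)
def frb(p):
    c,s=np.cos(BA),np.sin(BA);return B0+np.array([p[0]*c-p[1]*s,p[0]*s+p[1]*c])
def go(xyz,yaw):
    s=sense();q=np.radians(s['tcp_rot'][2]);d=np.array(xyz)-s['tool_pos']
    print('t',round(s['time'],2),'pos',s['tool_pos'].round(1),s['tcp_rot'].round(2),'F',s['ft_force'].round(1),'M',s['wrist_torque'].round(2),'gap',round(s['finger_gap'],1))
    print('need tx ty tz mm',(d[0]*np.cos(q)+d[1]*np.sin(q)).round(1),(d[0]*np.sin(q)-d[1]*np.cos(q)).round(1),-d[2].round(1),'wz deg',round(s['tcp_rot'][2]-yaw,2))
E
python3 - <<'E'
from h import *
d=snapshot('top');H=hsv(d)
for n,m,roi,z in(('tin',cv2.inRange(H,(0,0,175),(180,60,255)),(235,245,262,272),42),('offcut',cv2.inRange(H,(5,100,60),(18,255,220)),(218,152,240,166),34)):
  for c in comps(m,roi,20):
    P=cast(d,c[:,0],z);print(n,rect(P),tob(P).min(0).round(1),tob(P).max(0).round(1))
for p in[(471.1,62.5),(521.5,66.4),(569.7,89.7),(621.4,92.4)]:print(tob(p).round(1))
m=comps(cv2.inRange(H,(0,60,20),(15,255,110)),(185,150,208,270))[0]
P=tob(cast(d,m[:,0],57));print('stop',P.min(0).round(1),P.max(0).round(1))
print('corners bd',[tob(p).round(1) for p in ((484.7,-309.5),)])
go((485.3,-310.3,300),6.4)
E
```

```text
tin (array([378.4,  34.4]), 20.5, 20.3, -88.51) [-183.1  -53.5] [-162.1  -32.5]
offcut (array([729. , 111.4]), 74.9, 47.8, -88.51) [160.3 -41. ] [210.7  34.5]
[-77.5 -24.5]
[-26.9 -25.7]
[23.4 -7.4]
[75.1 -9.9]
stop [-170.8  104.5] [-135.3  135. ]
corners bd [array([-101.5, -396. ])]
t 0.2 pos [ 176.6 -573.3  404. ] [-1.7993e+02 -1.0000e-02  1.7120e+01] F [-0.7  0.5 -0.1] M [ 0.03 -0.02 -0.  ] gap 85.2
need tx ty tz mm 372.4 -160.5 104.0 wz deg 10.72
```

```bash
python3 -m jog '0.4 -0.17 0 0 0 0 -1;0.45 -0.2 0 0 0 0 -1;0.45 -0.2 0 0 0 0 -1;0.45 -0.2 0 0 0 0 -1;0.45 -0.2 0 0 0 0 -1' 60; python3 -m jog '0.45 -0.2 0.2 0 0 0 -1;0.45 -0.2 0.3 0 0 0 -1;0.4 -0.17 0.3 0 0 0 -1;0.2 -0.06 0.2 0 0 0.09 -1;0 0 0 0 0 0.089 -1'; python3 -c "
from h import *
go((485.3,-310.3,214),6.4)"
```

```text
time: 0.82
tool_pos: [359.3, -414.7, 404.6]
tcp_rot: [-180.0, -0.0, 17.1]
ft_force: [1.3, -0.4, 0.2]
finger_gap: 85.2
grip_force: 0.0
time: 1.45
tool_pos: [483.6, -309.6, 301.8]
tcp_rot: [-179.8, 0.2, 6.4]
ft_force: [-0.4, -0.1, -0.6]
finger_gap: 85.3
grip_force: 0.0
t 1.45 pos [ 483.6 -309.6  301.8] [-179.8     0.18    6.35] F [-0.4 -0.1 -0.6] M [ 0.06 -0.03  0.01] gap 85.3
need tx ty tz mm 1.6 0.9 87.8 wz deg -0.05
```

```bash
python3 -m jog '0.016 0.009 0.3 0 0 0 -1;0 0 0.3 0 0 0 -1;0 0 0.18 0 0 0 -1;0 0 0.09 0 0 0 -1;0 0 0 0 0 0 -1'; python3 -m jog '0 0 0 0 0 0 0.5;0 0 0 0 0 0 1;0 0 0 0 0 0 1;0 0 0 0 0 0 1;0 0 0 0 0 0 1' 60;  python3 -m jog '0 0 0 0 0 0 1;0 0 0 0 0 0 1;0 0 0 0 0 0 1;0 0 0 0 0 0 1' 100; python3 -c "
from h import *
go((485.3,-310.3,254),6.4)"
```

```text
time: 2.08
tool_pos: [484.8, -312.3, 217.5]
tcp_rot: [-180.0, 0.0, 6.4]
ft_force: [-0.5, 0.4, -0.1]
finger_gap: 85.5
grip_force: 0.0
time: 2.7
tool_pos: [485.0, -312.4, 218.1]
tcp_rot: [180.0, -0.0, 6.4]
ft_force: [-1.1, 1.4, 2.9]
finger_gap: 21.1
grip_force: 64.0
time: 3.2
tool_pos: [485.0, -312.4, 218.2]
tcp_rot: [180.0, -0.0, 6.4]
ft_force: [-1.6, 2.6, 5.8]
finger_gap: 20.6
grip_force: 97.6
t 3.2 pos [ 485.  -312.4  218.2] [ 1.7998e+02 -2.0000e-02  6.3800e+00] F [-1.6  2.6  5.8] M [ 0.11  0.12 -0.04] gap 20.6
need tx ty tz mm 0.5 -2.0 -35.8 wz deg -0.02
```

```bash
python3 -m jog '0 0 -0.05 0 0 0 1;0 0 -0.15 0 0 0 1;0 0 -0.25 0 0 0 1;0 0 -0.2 0 0 0 1;0 0 0 0 0 0 1' ; python3 -c "
from h import *
import cv2
p=frb((0,-130));print(p);go((p[0],p[1],283),5.8)
d=snapshot('wrist');cv2.imwrite('pics/w1.png',d['img'][...,::-1])"
```

```text
time: 3.82
tool_pos: [485.6, -312.9, 285.4]
tcp_rot: [179.8, -0.2, 6.4]
ft_force: [0.5, -0.3, -3.0]
finger_gap: 21.0
grip_force: 98.1
[558.83731863 -34.63449215]
t 3.83 pos [ 485.6 -312.9  285.4] [179.81  -0.19   6.38] F [ 0.5 -0.3 -3. ] M [-0.01  0.04  0.05] gap 21.0
need tx ty tz mm 103.7 -268.5 2.4 wz deg 0.58
```

View pics/w1.png

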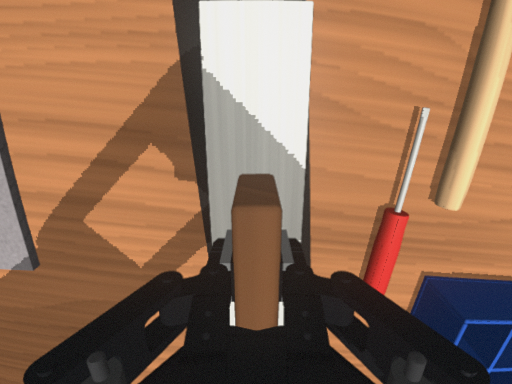

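The wrist view shows the grip (257,250) held squarely between the pads, with the bar level and lifted (weight about 3 N). I carry it to just behind the row.

```bash
python3 -m jog '0.1 -0.25 0 0 0 0 1;0.17 -0.44 0 0 0 0 1;0.17 -0.44 0 0 0 0 1;0.17 -0.44 0 0 0 0 1;0.17 -0.44 0 0 0 0 1'; python3 -m jog '0.13 -0.37 0 0 0 0 1;0.1 -0.25 0 0 0 0.01 1;0 0 0 0 0 0 1;0 0 0 0 0 0 1' ; python3 -c "
from h import *
p=frb((0,-130));go((p[0],p[1],230),5.8)
d=snapshot('wrist');cv2.imwrite('pics/w2.png',d['img'][...,::-1])
# board / stop line angles from top
d=snapshot('top');cv2.imwrite('pics/t2.png',d['img'][...,::-1]);H=hsv(d)
m=cv2.inRange(H,(0,0,180),(180,50,255))
for c in comps(m,(240,150,340,280),150): P=cast(d,c[:,0],285-189);print(rect(P),tob(P).min(0),tob(P).max(0))
"
```

```text
time: 4.5
tool_pos: [539.7, -102.3, 281.3]
tcp_rot: [-180.0, 0.1, 6.4]
ft_force: [0.1, 0.0, -3.8]
finger_gap: 20.7
grip_force: 98.3
time: 5.0
tool_pos: [555.5, -40.0, 281.6]
tcp_rot: [-180.0, 0.1, 5.8]
ft_force: [0.1, -0.4, -3.3]
finger_gap: 20.8
grip_force: 98.7
t 5.0 pos [555.5 -40.  281.6] [-1.8e+02  1.0e-01  5.8e+00] F [ 0.1 -0.4 -3.3] M [-0.05 -0.    0.05] gap 20.8
need tx ty tz mm 3.8 -5.0 51.6 wz deg 0.0
```

View pics/t2.png

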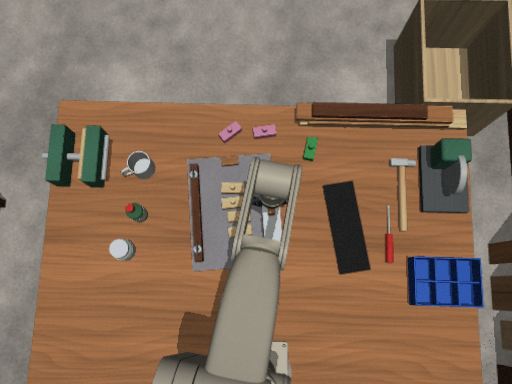

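The arm hides the bar, which sits behind the blocks around (270,230). The mat is now fully visible at (346,227), so I measure it again while lowering.

```bash
python3 -m jog '0.038 0 0.1 0 0 0 1;0 0 0.2 0 0 0 1;0 0 0.15 0 0 0 1;0 0 0.06 0 0 0 1;0 0 0 0 0 0 1'; python3 -c "
from h import *
p=frb((0,-130));go((p[0],p[1],230),5.8)
s=sense();print(tob(s['tool_pos']))
d=snapshot('top');H=hsv(d)
for c in comps(cv2.inRange(H,(0,0,0),(180,120,60)),(315,170,375,280),300): print(rect(cast(d,c[:,0],4)))
d=snapshot('side');cv2.imwrite('pics/s3.png',cv2.resize(d['img'][140:340,150:400,::-1],(750,600)))
"
```

```text
time: 5.72
tool_pos: [559.4, -39.3, 230.7]
tcp_rot: [-180.0, 0.1, 5.8]
ft_force: [0.6, -0.3, -3.5]
finger_gap: 21.2
grip_force: 98.6
t 5.72 pos [559.4 -39.3 230.7] [-1.7998e+02  9.0000e-02  5.7800e+00] F [ 0.6 -0.3 -3.5] M [0.01 0.   0.02] gap 21.2
need tx ty tz mm -0.1 -4.7 0.7 wz deg -0.02
[ 8.67513863e-02 -1.34670685e+02]
(array([ 501.1, -307.7]), 315.5, 107.4, 10.57)
```

View pics/s3.png

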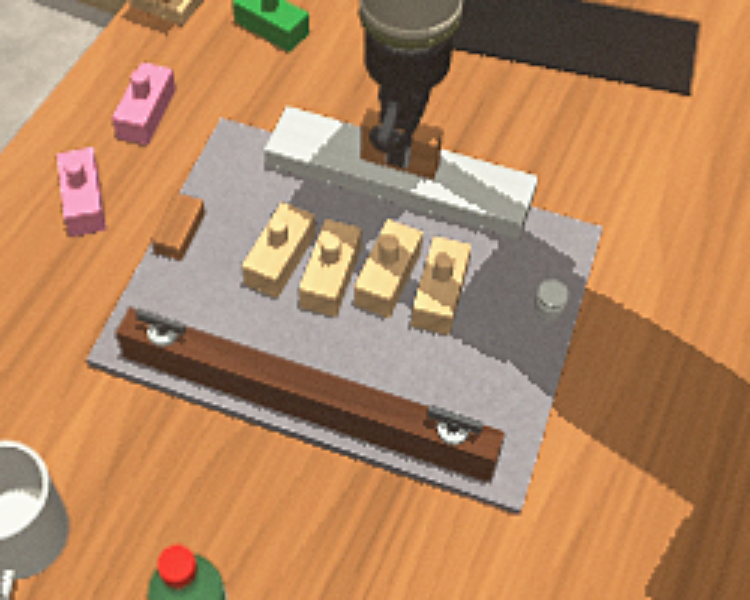

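Side crop: the bar (400,165) stands behind and parallel to the row, clear of the tin (552,295) and offcut (180,227), and the four blocks are centred on it. Now I push.

```bash
python3 -m jog '0 -0.05 0 0 0 0 1;0 -0.07 0 0 0 0 1;0 -0.07 0 0 0 0 1;0 -0.06 0 0 0 0 1;0 -0.05 0 0 0 0 1' | sed -n 1,4p; python3 -m jog '0 -0.04 0 0 0 0 1;0 -0.04 0 0 0 0 1;0 -0.04 0 0 0 0 1;0 -0.04 0 0 0 0 1;0 -0.04 0 0 0 0 1'| sed -n 1,4p;python3 -m jog '0 -0.04 0 0 0 0 1;0 -0.04 0 0 0 0 1;0 -0.04 0 0 0 0 1;0 -0.04 0 0 0 0 1;0 -0.04 0 0 0 0 1'| sed -n 1,4p;python3 -m jog '0 -0.04 0 0 0 0 1;0 -0.04 0 0 0 0 1;0 -0.04 0 0 0 0 1;0 -0.04 0 0 0 0 1;0 -0.04 0 0 0 0 1'| sed -n 1,4p;  python3 -c "
from h import *
s=sense();print(tob(s['tool_pos']),s['tcp_rot'],s['wrist_torque'])
d=snapshot('side');cv2.imwrite('pics/s4.png',cv2.resize(d['img'][140:340,150:400,::-1],(750,600)))
"
```

```text
time: 6.45
tool_pos: [556.7, -8.9, 231.7]
tcp_rot: [-180.0, -0.0, 5.8]
ft_force: [0.6, 0.1, -3.2]
time: 7.08
tool_pos: [554.7, 10.6, 231.7]
tcp_rot: [180.0, 0.0, 5.8]
ft_force: [0.1, -1.2, -3.1]
time: 7.7
tool_pos: [552.7, 30.5, 231.8]
tcp_rot: [180.0, -0.0, 5.8]
ft_force: [0.4, -2.4, -2.8]
time: 8.32
tool_pos: [550.7, 50.5, 231.7]
tcp_rot: [180.0, 0.0, 5.8]
ft_force: [-0.7, -2.5, -2.6]
[  0.46961989 -44.48935212] [1.79999347e+02 1.37408769e-03 5.78129978e+00] [-0.5006657   0.11295212  0.02430534]
```

View pics/s4.png

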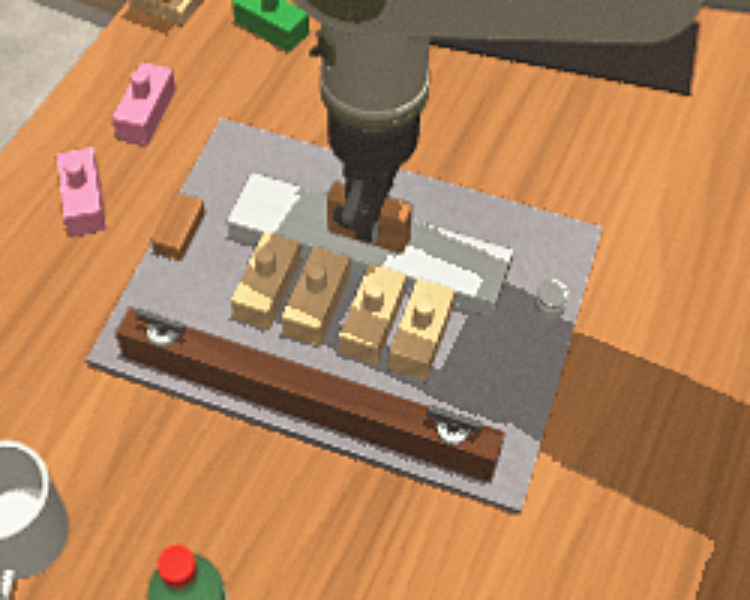

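All four blocks are squared on the bar (row at (255–425, 270–310)), still about 40 mm short of the stop. Drag is about 2.5 N.

```bash
python3 -m jog '0 -0.035 0 0 0 0 1;0 -0.035 0 0 0 0 1;0 -0.035 0 0 0 0 1;0 -0.035 0 0 0 0 1;0 -0.03 0 0 0 0 1' | sed -n 1,4p; python3 -m jog '0 -0.03 0 0 0 0 1;0 -0.03 0 0 0 0 1;0 -0.02 0 0 0 0 1;0 -0.01 0 0 0 0 1;0 -0.01 0 0 0 0 1'| sed -n 1,4p; python3 -c "
from h import *
s=sense();print(tob(s['tool_pos']),s['tcp_rot'],s['wrist_torque'])
d=snapshot('side');cv2.imwrite('pics/s5.png',cv2.resize(d['img'][190:320,170:340,::-1],(765,585)))
"
```

```text
time: 9.0
tool_pos: [548.9, 67.4, 231.7]
tcp_rot: [-180.0, 0.0, 5.8]
ft_force: [-0.1, -2.1, -3.3]
time: 9.62
tool_pos: [548.0, 77.1, 231.7]
tcp_rot: [180.0, -0.0, 5.8]
ft_force: [0.4, -2.3, -4.8]
[  0.50358549 -17.74049475] [ 1.79996816e+02 -9.53940857e-04  5.77963440e+00] [-0.48290068  0.0878538   0.03686895]
```

View pics/s5.png

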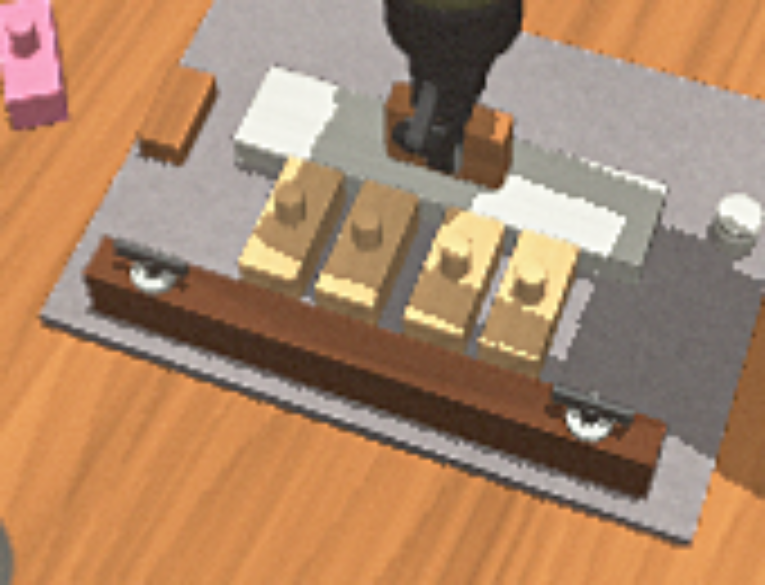

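The row is square, with roughly 12–15 mm left to the stop. I now creep forward, checking force.

```bash
python3 -m jog '0 -0.015 0 0 0 0 1;0 -0.015 0 0 0 0 1;0 -0.01 0 0 0 0 1;0 -0.005 0 0 0 0 1;0 -0.005 0 0 0 0 1' | sed -n 1,4p; python3 -m jog '0 -0.005 0 0 0 0 1;0 -0.005 0 0 0 0 1;0 -0.005 0 0 0 0 1'| sed -n 1,4p; python3 -c "
from h import *
s=sense();print(tob(s['tool_pos']),s['wrist_torque'])"
```

```text
time: 10.3
tool_pos: [547.5, 82.1, 231.7]
tcp_rot: [180.0, -0.0, 5.8]
ft_force: [-0.1, -2.1, -2.8]
time: 10.68
tool_pos: [547.3, 83.6, 231.7]
tcp_rot: [180.0, 0.0, 5.8]
ft_force: [0.3, -2.1, -3.2]
[  0.48655462 -11.23991271] [-0.49903307 -0.08368822 -0.02012535]
```

```bash
python3 -m jog '0 -0.005 0 0 0 0 1;0 -0.005 0 0 0 0 1;0 -0.005 0 0 0 0 1'| sed -n 1,4p
```

```text
time: 11.05
tool_pos: [547.2, 85.1, 231.7]
tcp_rot: [180.0, -0.0, 5.8]
ft_force: [0.0, -2.6, -2.8]
```

```bash
python3 -m jog '0 -0.005 0 0 0 0 1;0 -0.005 0 0 0 0 1'| sed -n 1,4p
```

```text
time: 11.3
tool_pos: [547.1, 86.1, 231.7]
tcp_rot: [-180.0, -0.0, 5.8]
ft_force: [0.1, -3.1, -2.9]
```

```bash
python3 -m jog '0 -0.005 0 0 0 0 1;0 -0.005 0 0 0 0 1;0 -0.003 0 0 0 0 1'| sed -n '1,2p;4p'
```

```text
time: 11.68
tool_pos: [546.9, 87.4, 231.7]
ft_force: [0.6, -2.2, -3.2]
```

```bash
python3 -m jog '0 -0.005 0 0 0 0 1;0 -0.003 0 0 0 0 1;0 -0.003 0 0 0 0 1'| sed -n '1,2p;4p'
```

```text
time: 12.05
tool_pos: [546.9, 88.4, 231.7]
ft_force: [0.2, -3.3, -3.4]
```

```bash
python3 -m jog '0 -0.004 0 0 0 0 1;0 -0.004 0 0 0 0 1;0 -0.003 0 0 0 0 1'| sed -n '1,2p;4p'
```

```text
time: 12.42
tool_pos: [546.7, 89.6, 231.7]
ft_force: [0.7, -2.8, -2.6]
```

```bash
python3 -m jog '0 -0.004 0 0 0 0 1;0 -0.004 0 0 0 0 1;0 -0.003 0 0 0 0 1'| sed -n '1,2p;4p'; python3 -c "
from h import *
s=sense();print(tob(s['tool_pos']),s['wrist_torque'])
d=snapshot('side');cv2.imwrite('pics/s6.png',cv2.resize(d['img'][190:320,170:340,::-1],(765,585)))
"
```

```text
time: 12.8
tool_pos: [546.6, 90.6, 231.7]
ft_force: [0.8, -2.6, -3.1]
[ 0.50437981 -4.14524413] [-0.56241293 -0.0626333  -0.01621236]
```

View pics/s6.png

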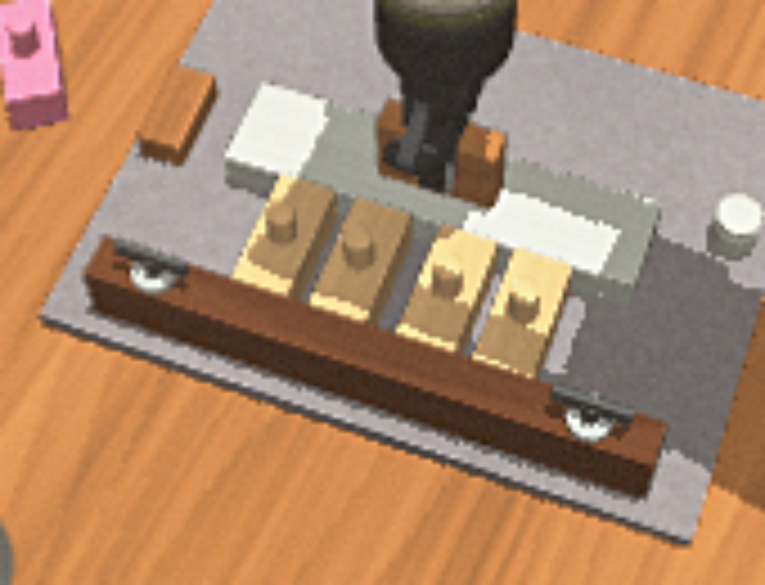

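Only a few mm are left; the block ends are nearly hidden behind the stop's top edge.

```bash
python3 -m jog '0 -0.004 0 0 0 0 1;0 -0.004 0 0 0 0 1;0 -0.003 0 0 0 0 1'| sed -n '1,2p;4p'
```

```text
time: 13.22
tool_pos: [546.5, 91.7, 231.7]
ft_force: [-0.2, -2.5, -3.2]
```

```bash
python3 -m jog '0 -0.004 0 0 0 0 1;0 -0.003 0 0 0 0 1;0 -0.003 0 0 0 0 1'| sed -n '1,2p;4p'
```

```text
time: 13.6
tool_pos: [546.4, 92.7, 231.7]
ft_force: [-0.3, -3.3, -3.3]
```

```bash
python3 -m jog '0 -0.004 0 0 0 0 1;0 -0.003 0 0 0 0 1'| sed -n '1,2p;4p'
```

```text
time: 13.85
tool_pos: [546.4, 93.0, 231.8]
ft_force: [-0.4, -6.7, -2.4]
```

```bash
python3 -m jog '0 -0.001 0 0 0 0 1;0 0 0 0 0 0 1'| sed -n '1,4p'; python3 -c "
from h import *
s=sense();print(tob(s['tool_pos']),s['tcp_rot'],s['ft_force'],s['wrist_torque'])"
```

```text
time: 14.1
tool_pos: [546.4, 93.1, 231.8]
tcp_rot: [179.9, -0.0, 5.8]
ft_force: [1.6, -6.1, -2.9]
[ 0.53169089 -1.68959926] [ 1.79942201e+02 -3.08735419e-03  5.78189898e+00] [ 1.58447564 -6.08978314 -2.93858039] [-1.22080156 -0.12494196  0.14850058]
```

```bash
python3 -m jog '0 -0.003 0 0 0 0 1;0 0 0 0 0 0 1'| sed -n '1,4p'; python3 -c "
from h import *
s=sense();print(tob(s['tool_pos']),s['tcp_rot'],s['ft_force'],s['wrist_torque'])"
```

```text
time: 14.35
tool_pos: [546.4, 93.2, 231.8]
tcp_rot: [179.9, -0.0, 5.8]
ft_force: [0.2, -6.2, -1.4]
[ 0.55262772 -1.58601307] [ 1.79918072e+02 -4.76918137e-03  5.77859014e+00] [ 0.24318896 -6.17603191 -1.3831993 ] [-1.41288078 -0.06925892  0.150473  ]
```

```bash
python3 -m jog '0 -0.004 0 0 0 0 1;0 0 0 0 0 0 1'| sed -n '1,4p'; python3 -c "
from h import *
s=sense();print(s['tcp_rot'],s['wrist_torque'])"
```

```text
time: 14.6
tool_pos: [546.4, 93.3, 231.8]
tcp_rot: [179.9, -0.0, 5.8]
ft_force: [0.4, -9.0, -1.0]
[ 1.79889158e+02 -7.44253697e-03  5.77658343e+00] [-1.7238415  -0.15022412  0.15978288]
```

```bash
python3 -m jog '0 -0.003 0 0 0 0 1;0 0 0 0 0 0 1'| sed -n '1,4p'; python3 -c "
from h import *
s=sense();print(s['tcp_rot'],s['wrist_torque'])"
```

```text
time: 14.85
tool_pos: [546.4, 93.4, 231.8]
tcp_rot: [179.9, -0.0, 5.8]
ft_force: [0.5, -9.9, -0.8]
[ 1.79864336e+02 -5.52387970e-03  5.77543156e+00] [-1.85962676 -0.12493173  0.17019868]
```

```bash
python3 -m jog '0 -0.001 0 0 0 -0.003 1;0 0 0 0 0 0 1;0 0 0 0 0 0 1'| sed -n '1,4p'; python3 -c "
from h import *
s=sense();print(s['tcp_rot'],s['wrist_torque'])"
```

```text
time: 15.22
tool_pos: [546.4, 93.4, 231.8]
tcp_rot: [179.9, -0.0, 5.9]
ft_force: [0.6, -9.3, -1.2]
[ 1.79864744e+02 -6.19944222e-03  5.92841285e+00] [-1.95458913 -0.13868528 -0.11501747]
```

```bash
python3 -m jog '0 -0.001 0 0 0 -0.003 1;0 0 0 0 0 0 1;0 0 0 0 0 0 1'| sed -n '1,4p'; python3 -c "
from h import *
s=sense();print(s['tcp_rot'],s['wrist_torque'])"
```

```text
time: 15.6
tool_pos: [546.4, 93.4, 231.8]
tcp_rot: [179.9, -0.0, 6.1]
ft_force: [0.3, -10.8, -0.7]
[ 1.79864710e+02 -2.35607809e-03  6.07867825e+00] [-1.98485915 -0.1149655  -0.41113028]
```

Turning the yaw moved the load from near to far, so all the blocks are seated and balance lies near 5.87°. I set that and hold.

```bash
python3 -m jog '0 -0.001 0 0 0 0.0033 1;0 0 0 0 0 0 1;0 0 0 0 0 0 1;0 0 0 0 0 0 1;0 0 0 0 0 0 1'| sed -n '1,4p';python3 -m jog '0 0 0 0 0 0 1;0 0 0 0 0 0 1;0 0 0 0 0 0 1;0 0 0 0 0 0 1;0 0 0 0 0 0 1'| sed -n '1,4p'; python3 -m jog '0 0 0 0 0 0 1;0 0 0 0 0 0 1;0 0 0 0 0 0 1;0 0 0 0 0 0 1;0 0 0 0 0 0 1'| sed -n '1,4p'; python3 -c "
from h import *
s=sense();print(s['tcp_rot'],s['wrist_torque'])
d=snapshot('side');cv2.imwrite('pics/s7.png',cv2.resize(d['img'][190:320,170:340,::-1],(765,585)))"
```

```text
time: 16.23
tool_pos: [546.4, 93.5, 231.8]
tcp_rot: [179.9, -0.0, 5.9]
ft_force: [1.8, -12.4, -1.6]
time: 16.85
tool_pos: [546.4, 93.5, 231.9]
tcp_rot: [179.9, -0.0, 5.9]
ft_force: [1.4, -12.0, -1.5]
time: 17.48
tool_pos: [546.4, 93.5, 231.8]
tcp_rot: [179.9, -0.0, 5.9]
ft_force: [0.6, -10.9, -2.0]
[ 1.79850497e+02 -3.92832243e-03  5.90204699e+00] [-2.10993723 -0.13709875 -0.15409414]
```

View pics/s7.png

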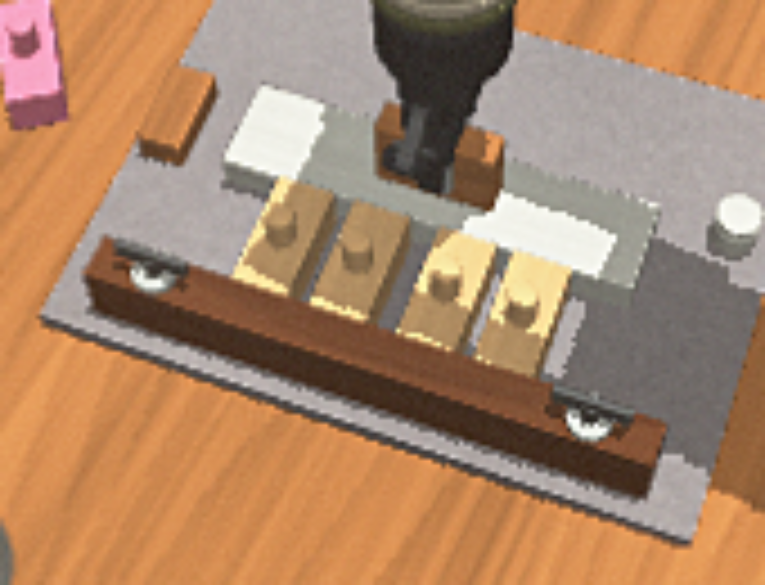

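All four blocks are flush against the stop and the bar is straight across them, held at about 11 N for over 1.5 s. Now I back off straight and lift.

```bash
python3 -m jog '0 0.005 0 0 0 0 1;0 0.01 0 0 0 0 1;0 0.03 0 0 0 0 1;0 0.1 0 0 0 0 1;0 0.2 0 0 0 0 1'| sed -n '1,4p';python3 -m jog '0 0.3 0 0 0 0 1;0 0.3 -0.1 0 0 0 1;0 0.3 -0.2 0 0 0 1;0 0.3 -0.15 0 0 0 1;0 0.3 0 0 0 0 1'| sed -n '1,4p'; python3 -c "
from h import *
go((501.4,-310,283),10.6)"
```

```text
time: 18.15
tool_pos: [549.7, 60.1, 231.6]
tcp_rot: [-180.0, 0.0, 6.0]
ft_force: [0.2, -0.8, -3.6]
time: 18.77
tool_pos: [565.8, -91.1, 278.7]
tcp_rot: [179.9, -0.2, 5.9]
ft_force: [0.3, -1.0, -4.2]
t 18.77 pos [565.8 -91.1 278.7] [179.93  -0.18   5.9 ] F [ 0.3 -1.  -4.2] M [-0.02 -0.02  0.05] gap 21.0
need tx ty tz mm -86.6 211.1 -4.3 wz deg -4.7
```

```bash
python3 -m jog '-0.17 0.42 0 0 0 0 1;-0.18 0.43 0 0 0 0 1;-0.18 0.43 0 0 0 0 1;-0.18 0.43 0 0 0 0 1;-0.15 0.35 0 0 0 0 1'| sed -n '1,4p';python3 -m jog '0 0 0 0 0 -0.04 1;0 0 0 0 0 -0.038 1;0 0 0 0 0 0 1;0 0 0 0 0 0 1'| sed -n '1,4p'; python3 -c "
from h import *
go((501.4,-309,218),10.6)"
```

```text
time: 19.4
tool_pos: [499.6, -305.3, 276.7]
tcp_rot: [180.0, 0.0, 5.9]
ft_force: [0.9, -0.1, -2.9]
time: 19.9
tool_pos: [500.8, -302.9, 276.6]
tcp_rot: [-180.0, 0.0, 10.6]
ft_force: [-0.6, -0.0, -4.2]
t 19.9 pos [ 500.8 -302.9  276.6] [-1.800e+02  1.000e-02  1.055e+01] F [-0.6 -0.  -4.2] M [-0.    0.01 -0.  ] gap 20.8
need tx ty tz mm -0.5 6.1 58.6 wz deg -0.05
```

```bash
python3 -m jog '0 0.06 0.2 0 0 0 1;0 0 0.2 0 0 0 1;0 0 0.1 0 0 0 1;0 0 0.04 0 0 0 1;0 0 0.02 0 0 0 1'| sed -n '1,4p';python3 -m jog '0 0 0.01 0 0 0 1;0 0 0.005 0 0 0 1;0 0 0 0 0 0 1'| sed -n '1,4p'
```

```text
time: 20.52
tool_pos: [502.3, -308.4, 220.6]
tcp_rot: [180.0, -0.0, 10.6]
ft_force: [0.5, -0.1, -3.5]
time: 20.9
tool_pos: [502.3, -308.5, 219.6]
tcp_rot: [180.0, -0.0, 10.6]
ft_force: [-0.8, 0.4, -3.0]
```

```bash
python3 -m jog '0 0 0.005 0 0 0 1;0 0 0.005 0 0 0 1;0 0 0.003 0 0 0 1;0 0 0 0 0 0 1'| sed -n '1,4p'
```

```text
time: 21.4
tool_pos: [502.2, -308.4, 218.2]
tcp_rot: [180.0, -0.0, 10.6]
ft_force: [-2.6, 1.8, 1.4]
```

```bash
python3 -m jog '0 0 0.003 0 0 0 1;0 0 0.003 0 0 0 1;0 0 0 0 0 0 1'| sed -n '1,4p'
```

```text
time: 21.78
tool_pos: [502.3, -308.4, 218.3]
tcp_rot: [180.0, -0.0, 10.6]
ft_force: [-6.0, 3.5, 8.5]
```

Seated on the mat (Fz +8 N). I open, retreat upwards and check.

```bash
python3 -m jog '0 0 0 0 0 0 0.2;0 0 0 0 0 0 -0.3;0 0 0 0 0 0 -1;0 0 0 0 0 0 -1;0 0 0 0 0 0 -1'|sed -n '1,5p';python3 -m jog '0 0 0 0 0 0 -1;0 0 -0.1 0 0 0 -1;0 0 -0.3 0 0 0 -1;0 0 -0.5 0 0 0 -1;0 0 -0.5 0 0 0 -1'|sed -n '1,5p';python3 -m jog '-0.4 0.4 -0.4 0 0 0 -1;-0.4 0.4 0 0 0 0 -1;-0.4 0.4 0 0 0 0 -1;-0.4 0.4 0 0 0 0 -1;-0.3 0.2 0 0 0 0 -1'|sed -n '1,5p'; python3 -m jog '0 0 0 0 0 0 -1;0 0 0 0 0 0 -1;0 0 0 0 0 0 -1;0 0 0 0 0 0 -1'|sed -n '1,5p'
python3 - <<'E'
from h import *
d=snapshot('top');H=hsv(d);cv2.imwrite('pics/t8.png',cv2.resize(d['img'][140:290,170:390,::-1],(792,540)))
def show(n,m,roi,z,a=40):
    for c in comps(m,roi,a): r=rect(cast(d,c[:,0],z));print(n,*r,tob(r[0]).round(1))
show('block',cv2.inRange(H,(15,70,120),(30,200,255)),(190,165,265,245),46)
show('bar',cv2.inRange(H,(0,0,180),(180,50,255)),(320,170,375,280),29)
show('grip',cv2.inRange(H,(3,80,60),(18,255,220)),(336,205,360,250),84)
E
```

```text
time: 22.4
tool_pos: [502.2, -308.4, 217.3]
tcp_rot: [180.0, -0.0, 10.6]
ft_force: [0.2, -0.4, -0.1]
finger_gap: 85.3
time: 23.02
tool_pos: [502.0, -308.3, 359.3]
tcp_rot: [180.0, -0.0, 10.6]
ft_force: [0.7, -1.2, -0.0]
finger_gap: 85.4
time: 23.65
tool_pos: [349.9, -517.7, 394.2]
tcp_rot: [179.9, -0.0, 10.5]
ft_force: [0.3, 0.3, -0.3]
finger_gap: 85.5
time: 24.15
tool_pos: [352.6, -515.0, 393.6]
tcp_rot: [180.0, -0.0, 10.7]
ft_force: [0.6, -0.1, -0.1]
finger_gap: 85.0
block [464.  154.8] 79.9 35.7 -84.1 [-75.2  68. ]
block [509.6 159. ] 77.6 35.6 -84.07 [-29.4  67.6]
block [563.2 164.8] 78.0 35.9 -84.63 [24.5 68. ]
block [611.9 169.5] 80.2 36.1 -84.03 [73.4 67.7]
bar [ 513.9 -306. ] 232.4 55.1 10.66 [ -72.1 -395.4]
grip [ 501.4 -306.9] 74.1 21.2 10.6 [ -84.7 -395.1]
```

View pics/t8.png

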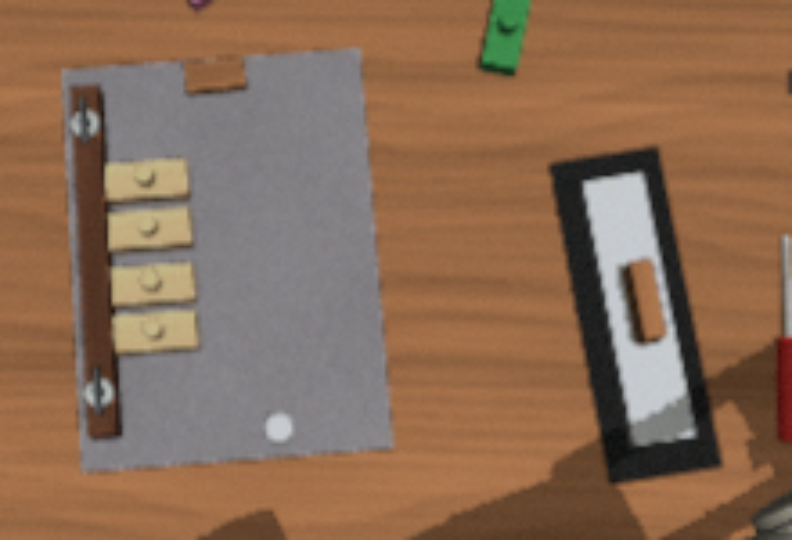

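The blocks are in line (centres within 0.4 mm, angles within 0.6°) against the stop. The straightedge is centred on its mat and parallel to it, and the gripper is clear.

```bash
python3 -c "
from bench import *
print(hand_in())"
```

```text
the job is handed in; nothing more can be done
None
```

The job is handed in, with no verdict returned: the four blocks were held against the stop at about 10–12 N for over 1.5 s, the last picture shows them square and in line against it, and the straightedge is back on the middle of its mat.

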